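# Take the wound cord spool off its spindle stand

### The job

In the glass-cutting shop, swing the keeper bar on the spool stand fully aside to its stop and leave it there, then slide the wound spool straight up off its spindle, keeping it upright. Set it down gently, standing on its flange, in the empty half of the aluminium tray, and leave the spent core in the other half, the glassware and the other things on the bench undisturbed.

Things in the scene. Friction and masses are not known exactly. Their poses are not given: they have to be found in the camera images.
- stand: Fixed grey spool stand; foot plate 170 (x) x 110 (y) x 14 mm thick. Origin at the centre of its underside. Upright steel spindle, 18 mm diameter, at x = -40 mm, y = 0; its tip is 92 mm above the origin. Dark pillar, 20 mm diameter, at x = +40 mm, y = 0. The keeper bar pivots on the pillar's top.
- spindle_tip (a point): Centre of the top of the spindle, 78 mm above the foot plate and 2 mm above the top of the seated spool; axes as the stand's.
- keeper (a joint): Keeper bar angle in rad about the vertical pillar: at 0 the bar points along the stand's -x, over the middle of the spool, and blocks it; it grows, clockwise seen from above, as the bar swings towards the stand's +y, up to the stop at 1.9. Starts between 0 and 0.35. A friction hinge: about 1 N at the knob moves it and it stays where it is left.
- keeper_pivot (a point): On the keeper's vertical hinge axis, 100 mm above the stand's underside, half-way up the bar; axes as the stand's. The bar is 18 mm wide and 8 mm thick, its underside 6 mm above the seated spool's top.
- keeper_knob (a point): Centre of the upright black knob at the bar's free end, 115 mm from the hinge axis. The knob is 18 mm in diameter and stands clear of the bar from 18 mm below to 20 mm above this point, which is 122 mm above the stand's underside. x points back along the bar to the hinge.
- spool_mid (a point): Centre (half-way up, on the axis) of the wound spool: 76 mm tall in all, a brown wound body 60 mm in diameter above a black foot flange 76 mm in diameter and 6 mm thick; bore 24 mm right through. z points up its axis. It starts seated on the foot plate of the stand over the spindle. About 0.35 kg.
- tray: Fixed aluminium tray 140 (x) x 254 (y) x 25 mm high, walls and floor 5 mm, divided by a wall across the middle into two halves side by side along y, each 130 x about 120 mm inside. Origin at the centre of its underside. The half at -y is empty; the one at +y holds the spent core.
- empty_half (a point): Centre of the inner floor of the tray's empty half, 5 mm above the tray's underside; axes as the tray's.
- core: Spent black core, loose, standing in the tray's other half: 34 mm diameter tube on a 76 mm flange, 76 mm tall. Origin at the centre of its underside. Bystander.
- tumbler1: Green glass tumbler, 72 mm across, 90 mm tall, loose. Origin under its centre. Bystander.
- tumbler2: Another such tumbler. Bystander.
- bowl: Clear glass bowl, 120 mm across, 55 mm tall, loose. Origin under its centre. Bystander.
- bottle: White bottle, 60 mm across, 150 mm tall, loose. Origin under its centre. Bystander.
- brush: Brush 180 mm long lying flat, loose. Bystander.
- block: Cork block 90 x 60 x 35 mm, loose. Origin under its centre. Bystander.
- wheel: Spare terracotta-coloured grinding wheel lying flat, 120 mm across, 22 mm thick, loose. Origin under its centre. Bystander.
There are look-alikes about, which are no part of the job. What is shaped like the stand but brown or green is not meant.

How it is judged:
By the outcome, as a careful person would: the job done as asked, in the order asked, and still so for the second after the job is handed in, with the robot touching nothing.
It also fails if it takes over 61 s, if anything falls off the work surface, if the arm or the gripper's body presses on something with over 40 N, if the wrist force passes 120 N, or if a joint passes its speed limit or range.

### The arm

A 6-joint arm with a two-finger parallel gripper is mounted at the origin on the work surface. World frame = base frame: x ahead of the robot, y to its left, z up, the work surface at z = 0. Lengths are in m, angles in rad, forces in N, time in s.
With the tool pointing down it reaches from about 0.375 to 0.975 m from the base axis. Payload 3.8 kg.
Tool frame: the origin (TCP) lies midway between the tips of the shut fingers; the grasp point (between the pads) lies 19 mm behind it; z points along the fingers, y is the line along which they close (so a half turn about z gives the same grasp; the last joint's range is limited). The gripper opens to 88 mm and grips with 3 to 60 N. Pads are 18 mm wide; open, the fingers measure 123 mm over their backs; the gripper's body (75 mm by 187 mm) begins 45 mm behind the grasp point.
Start: joints at [-1.331, 0.264, 1.604, -0, 1.274, -0.037], TCP at [0.184, -0.649, 0.239] pointing down, gripper open.
Joint ranges: [-2.63, 2.63], [-0.94, 2.18], [0.31, 2.57], [-1.31, 4.45], [0, 2.66], [-2.55, 2.55]. Speed limits (rad/s): [2.57, 2.57, 3.14, 3.14, 3.14, 3.14].

### API

Orientations are given as a rotation vector (axis times angle).
In Python, from cell import manip, inverse_kinematics, cams, order gives the robot as it stands. Calls block until the motion is done:
- manip.move_pose(position, orientation): joint-space move of the TCP to a pose.
- manip.move_linear(position, rate=0.15, rot=None): straight line of the TCP; rot=None keeps the orientation; rate is the mean speed in m/s.
- manip.set_joints(angles): joint-space move.
- manip.set_gripper(opening, force=None): finger opening in m; force is the grip in N (None keeps the last); returns when the fingers have stopped.
- manip.dwell(seconds).
- inverse_kinematics(position, orientation): joint angles nearest the present ones, or None.
- manip.state(): the state.
- cams.capture(name): name is "side" or "top"; returns a dict with "image" (480x640x3 uint8, blue, green, red), "z_map" (480x640 float32, m along the optical axis (not along the pixel's ray), 0 where there is no reading), "intrinsics" (3x3 intrinsics, pixels), "k1" (the pictures are not rectified: a ray, as slopes to the right and down, at radius r is drawn at 1 + k1 r^2 times it, then the intrinsics apply), "position" and "orientation" of the camera in the world. Camera axes: x right, y down, z forward; pixel columns grow to the right and rows downward; lengths in m; the calibration is good to about 2 mm. A picture is of the moment at which its call begins.
A pose or a line that the arm cannot do raises manip.IKError and nothing moves.
- order.close_job(): hands the job in; it is judged then, once.
The state is a dict: "clock": time; "joint_pos": joint angles; "joint_velocities": joint speeds; "tau": joint torques, N m; "tool_pos": TCP position; "tcp_rot": TCP orientation; "contact_force": force on the tool from outside, world axes, zero at the start; "moment": the same for the moment, N m; "gripper_width": finger opening in m; "grasp_force": force on a finger pad.
Only numpy, scipy, OpenCV 4.12 (cv2) and the standard library are available. Lean on these libraries where they do the work, as an engineer would, in place of code of your own. Each camera call takes 0.05 s, during which the arm holds its last target. There are 200 camera calls.

## Working session

There is one attempt and no reset: what is moved stays moved. The work goes in short steps, each a Python script; the robot and the scene stay as the last script left them, time stands still between calls to the robot, and variables do not carry over. Pictures are saved under pics/ and viewed, at most 10 in all, crops included, and the job is handed in when it is done.

```bash
ls; mkdir -p pics; cat > h.py <<'E'
import numpy as np, cv2
from scipy.spatial.transform import Rotation as R
from cell import manip, inverse_kinematics, cams, order
def rot(c):
    o=np.array(c["orientation"]); return o if o.shape==(3,3) else R.from_rotvec(o).as_matrix()
def rays(c,uv):
    K=np.array(c["intrinsics"]); uv=np.float64(uv).reshape(-1,2)
    d=(uv-K[:2,2])/[K[0,0],K[1,1]]; s=d.copy()
    for _ in range(20): s=d/(1+c["k1"]*(s**2).sum(1,keepdims=True))
    return np.c_[s,np.ones(len(s))]
def at_z(c,uv,z):
    r=rays(c,uv)@rot(c).T; p=np.array(c["position"]); return p+r*((z-p[2])/r[:,2])[:,None]
def cloud(c):
    v,u=np.mgrid[:480,:640]; r=rays(c,np.c_[u.ravel(),v.ravel()])
    P=(r*c["z_map"].reshape(-1,1))@rot(c).T+np.array(c["position"]); P[c["z_map"].ravel()==0]=np.nan
    return P.reshape(480,640,3)
E
python3 - <<'E'
from h import *
for n in ("side","top"):
    c=cams.capture(n); cv2.imwrite(f"pics/{n}0.png",c["image"]); print(n,c["position"],c["orientation"],c["intrinsics"],c["k1"])
print(manip.state())
E
```

```text
pics
side [-0.10989118  0.59941624  1.15297779] [-1.11143017  2.48524612 -0.89303376] [[566.54157163   0.         312.61275175]
 [  0.         566.54157163 239.63022519]
 [  0.           0.           1.        ]] -0.1625278127978662
top [0.44419314 0.01783925 1.20739829] [-2.15262411  2.19955647 -0.04930116] [[470.5716286    0.         313.10475185]
 [  0.         470.5716286  237.86056174]
 [  0.           0.           1.        ]] -0.12799396379213046
{'clock': 0.1, 'joint_pos': array([-1.33092441e+00,  2.64678676e-01,  1.60521411e+00, -2.74758824e-05,
        1.27371471e+00, -3.69164079e-02]), 'joint_velocities': array([ 0.00105089, -0.00052112, -0.00347267,  0.001148  , -0.00158401,
        0.0007452 ]), 'tau': array([ 2.81593120e-04, -5.03619576e+01, -3.58071399e+01,  7.30506820e-02,
        2.32265698e-02, -4.76912521e-05]), 'tool_pos': array([ 0.18428309, -0.64869464,  0.23752453]), 'tcp_rot': array([-3.10957082e+00, -4.33127923e-01,  3.61430015e-04]), 'contact_force': array([0.08862623, 0.14855636, 0.84649779]), 'moment': array([-0.01029761,  0.00207971,  0.01275288]), 'grasp_force': 0.0, 'gripper_width': 0.08831898943537983}
```

View pics/top0.png

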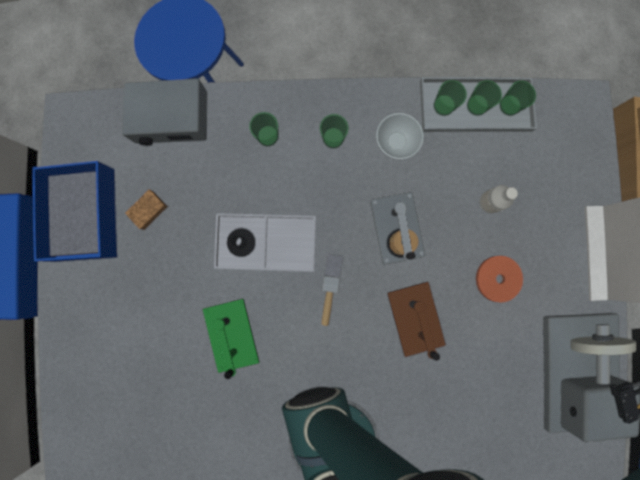

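View pics/side0.png

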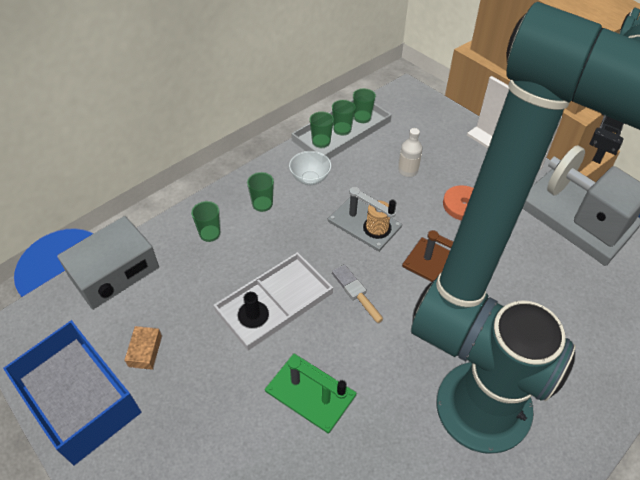

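The top view shows the grey stand at about (398,228), its pillar at (402,207), the spool at (404,243) and the knob at (410,255). The tray is at (266,242), with its empty half on the right at (291,243). The side view agrees: stand (366,220), knob (392,205), tray (274,298). Next I'll measure them.

```bash
python3 - <<'E'
from h import *
C={n:cams.capture(n) for n in ("top","side")}
P=cloud(C["top"]); Q=cloud(C["side"])
for nm,X in(("top",P),("side",Q)):
    print(nm,"table z", np.nanmedian(X[...,2]))
def box(m,nm,X):
    pts=X[m]; r=cv2.minAreaRect(np.float32(pts[:,:2])); print(nm,m.sum(),r,"z",np.nanpercentile(pts[:,2],[5,50,95]).round(4))
w=np.zeros((480,640),bool); 
t=w.copy(); t[180:275,362:432]=1
Z=P[...,2]
for lo,hi in((.008,.022),(.06,.088),(.09,.112),(.118,.16)):
    m=t&(Z>lo)&(Z<hi); 
    if m.sum()>5: box(m,f"stand {lo}",P); v,u=np.nonzero(m); print(u.mean(),v.mean(),P[m].mean(0))
t=w.copy(); t[205:280,205:325]=1
m=t&(Z>.015)&(Z<.03); box(m,"tray",P)
t=w.copy(); t[175:250,320:410]=1; Zs=Q[...,2]
for lo,hi in((.008,.022),(.06,.088),(.09,.112),(.118,.16)):
    m=t&(Zs>lo)&(Zs<hi)
    if m.sum()>5: box(m,f"side stand {lo}",Q)
t=w.copy(); t[250:350,205:340]=1
m=t&(Zs>.019)&(Zs<.03); box(m,"side tray",Q)
a=np.hstack([cv2.resize(C["top"]["image"][180:280,360:440],None,fx=5,fy=5,interpolation=2),cv2.resize(C["side"]["image"][175:275,325:405],None,fx=5,fy=5,interpolation=2)])
cv2.imwrite("pics/crop1.png",a)
E
```

```text
top table z -0.002188548046507144
side table z 0.001275728554114064
stand 0.008 1832 ((0.5478110313415527, -0.171871617436409), (0.16999609768390656, 0.11173669248819351), 9.424522399902344) z [0.0088 0.0122 0.0173]
394.2188864628821 224.4754366812227 [ 0.55514097 -0.16403182  0.01249567]
stand 0.06 198 ((0.5261783599853516, -0.1644040197134018), (0.10272529721260071, 0.05963063985109329), 38.47647476196289) z [0.0653 0.0857 0.0877]
403.44444444444446 240.4090909090909 [ 0.50967633 -0.17415353  0.08274839]
stand 0.09 489 ((0.528717041015625, -0.17056719958782196), (0.136261984705925, 0.05108876898884773), 16.843830108642578) z [0.091  0.102  0.1062]
403.14928425357874 229.26993865030676 [ 0.53495633 -0.17123221  0.10133027]
stand 0.118 56 ((0.47330522537231445, -0.18086066842079163), (0.016549386084079742, 0.016103412955999374), 40.02470016479492) z [0.1254 0.139  0.1418]
410.67857142857144 254.92857142857142 [ 0.47299279 -0.18028859  0.13756283]
tray 814 ((0.5142769813537598, 0.15351209044456482), (0.28756609559059143, 0.15463684499263763), 84.25801849365234) z [0.0167 0.0225 0.0269]
side stand 0.008 1367 ((0.5699228048324585, -0.2108215093612671), (0.2575017809867859, 0.28003352880477905), 48.697303771972656) z [0.0098 0.0149 0.02  ]
side stand 0.06 230 ((0.5325433015823364, -0.18047282099723816), (0.05775132030248642, 0.11547015607357025), 85.08230590820312) z [0.0615 0.0742 0.0875]
side stand 0.09 472 ((0.528915524482727, -0.17992421984672546), (0.05938069894909859, 0.13915841281414032), 88.04965209960938) z [0.0909 0.1036 0.1092]
side stand 0.118 75 ((0.4701510965824127, -0.18521861732006073), (0.01835780218243599, 0.023521382361650467), 5.008847713470459) z [0.1194 0.1369 0.1454]
side tray 1055 ((0.514823853969574, 0.1410154402256012), (0.30442479252815247, 0.1465895026922226), 87.04528045654297) z [0.0196 0.0242 0.0283]
```

View pics/crop1.png

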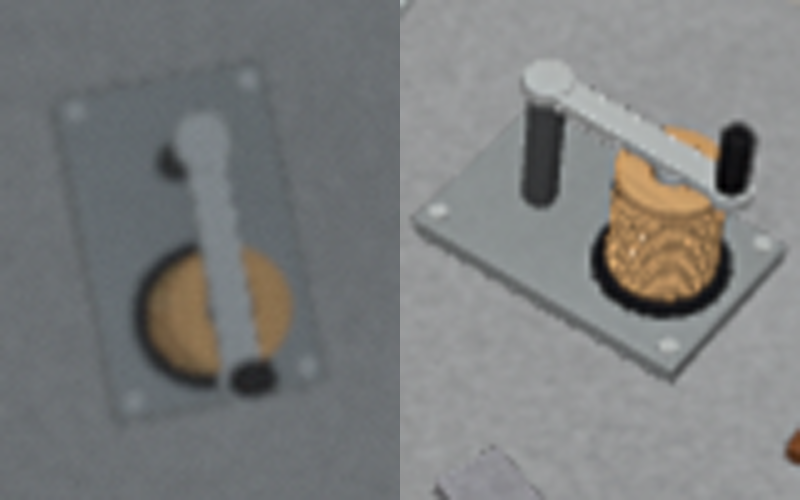

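Measured: stand centre (0.548,-0.172) with yaw about 9.4°, knob (0.473,-0.181), top at z≈0.14. I'll push the knob with shut fingers along its arc, in the right direction, up to the stop.

```bash
cat >> h.py <<'E'
def down(yaw): return (R.from_euler("z",yaw)*R.from_rotvec([np.pi,0,0])).as_rotvec()
YAW=np.radians(9.4); CEN=np.array([.548,-.172]); AX=np.array([np.cos(YAW),np.sin(YAW)]); PIV=CEN+.04*AX; SP=CEN-.04*AX
E
python3 - <<'E'
from h import *
c=cams.capture("top"); g=c["image"][200:285,205:330].min(2)
m=np.uint8(g>np.median(c["image"][285:300,205:320].min(2))+22)
m=cv2.morphologyEx(m,cv2.MORPH_CLOSE,np.ones((5,5)))
k=max(cv2.findContours(m,0,1)[0],key=cv2.contourArea)[:,0]+[205,200]
print("tray",cv2.minAreaRect(np.float32(at_z(c,k,.025)[:,:2])))
KN=np.array([.4725,-.182]); d=KN-PIV; b0=np.arctan2(d[1],d[0])%(2*np.pi); bend=YAW+np.pi-1.9
print("knob r",np.hypot(*d),"angle",YAW+np.pi-b0)
def pose(b,z): return np.r_[PIV+.113*np.array([np.cos(b),np.sin(b)]),z], down(b-np.pi/2)
manip.set_gripper(0.0,20)
b=b0+.35
p,r=pose(b,.22); manip.move_pose(p,r)
p,r=pose(b,.114); manip.move_linear(p,.2)
f0=manip.state()["contact_force"]
def push(b,rate):
    p,r=pose(b,.114); manip.move_linear(p,rate,r)
    f=manip.state()["contact_force"]-f0; t=np.array([np.sin(b),-np.cos(b)]); return -f[:2]@t
lag=.157
for b in np.linspace(b0+.3,bend+lag+.1,9): print("%.2f %.1f"%(b,push(b,.1)),end="; ")
while b>bend+lag-.2:
    b-=.02; F=push(b,.03); print("%.3f %.1f"%(b-bend-lag,F),end="; ")
    if F>8: break
p,r=pose(b+.1,.114); manip.move_linear(p,.1,r)
manip.move_linear(np.r_[p[:2],.25],.25)
manip.set_gripper(.088)
manip.move_pose([.3,-.5,.25],down(0))
print(manip.state()["clock"])
C={n:cams.capture(n) for n in ("top","side")}
a=np.hstack([cv2.resize(C["top"]["image"][160:280,340:440],None,fx=4,fy=4,interpolation=2),cv2.resize(C["side"]["image"][155:275,310:410],None,fx=4,fy=4,interpolation=2)])
cv2.imwrite("pics/crop2.png",a)
P=cloud(C["top"]);Q=cloud(C["side"])
for X in(P,Q):
    for lo,hi,q in((.118,.16,PIV+.115*np.array([np.cos(bend),np.sin(bend)])),(.075,.094,SP)):
        m=(X[...,2]>lo)&(X[...,2]<hi)&(np.hypot(X[...,0]-q[0],X[...,1]-q[1])<.045)
        print(m.sum(),X[m].mean(0), cv2.minEnclosingCircle(np.float32(X[m][:,:2])), "expected",q)
E
```

```text
tray ((0.5170607566833496, 0.16730454564094543), (0.2531348466873169, 0.1398545652627945), 86.93836212158203)
knob r 0.11614562680488406 angle 0.02122829570145024
3.58 -0.1; 3.34 -0.4; 3.10 -0.9; 2.86 0.1; 2.62 0.7; 2.38 0.7; 2.14 0.7; 1.90 1.2; 1.66 0.3; 0.080 0.6; 0.060 1.3; 0.040 1.3; 0.020 0.4; 0.000 7.1; -0.020 12.3; 13.4167
54 [ 0.60457636 -0.05295283  0.13863308] ((0.6052051782608032, -0.05334100499749184), 0.008957353420555592) expected [ 0.60636809 -0.05203155]
486 [ 0.50836581 -0.17761211  0.0876426 ] ((0.509036660194397, -0.17837655544281006), 0.030415397137403488) expected [ 0.50853711 -0.17853304]
76 [ 0.60004671 -0.05094174  0.13483974] ((0.6006925106048584, -0.05303393304347992), 0.010416029952466488) expected [ 0.60636809 -0.05203155]
369 [ 0.50306607 -0.17663915  0.08835691] ((0.5079829096794128, -0.18080994486808777), 0.0337534174323082) expected [ 0.50853711 -0.17853304]
```

View pics/crop2.png

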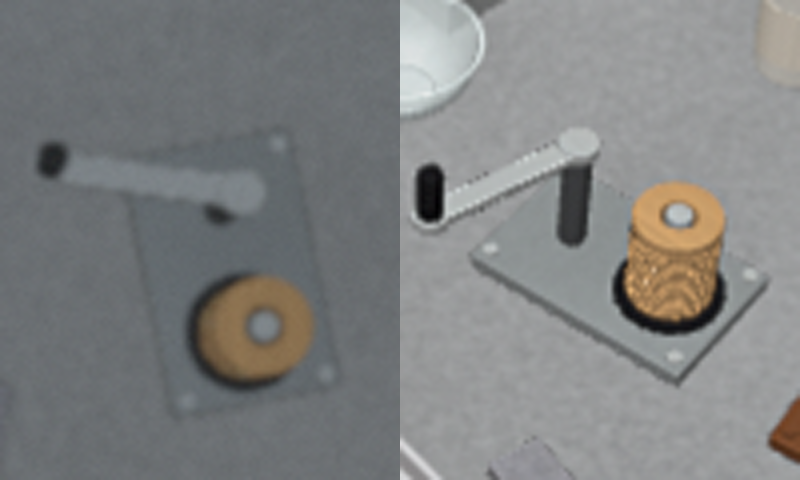

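The keeper is at its stop: force rose to 12 N at the expected 1.9 rad, and the knob now sits at crop (52,160). The spool top is clear, centred at crop (265,325), which is (0.5085,-0.1785). Next I'll grasp it and lift.

```bash
python3 - <<'E'
from h import *
P=cloud(cams.capture("top")); E=np.array([.5137,.105])
m=np.hypot(P[...,0]-E[0],P[...,1]-E[1])<.04
n=(np.abs(P[...,0]-.43)<.012)&(np.abs(P[...,1]-.1)<.05)
pl=(np.hypot(*(P[...,:2]-CEN).transpose(2,0,1))<.02)
print("floor z rel table",np.nanmedian(P[m][:,2])-np.nanmedian(P[n][:,2]),"plate",np.nanmedian(P[pl][:,2])-np.nanmedian(P[n][:,2]))
S=np.array([.5087,-.1785]); r=down(YAW)
manip.move_pose(np.r_[S,.2],r)
manip.move_linear(np.r_[S,.05],.12)
manip.set_gripper(.05,25); s=manip.state(); print(s["gripper_width"],s["grasp_force"],s["contact_force"],s["tool_pos"])
manip.move_linear(np.r_[S,.06],.03); print(manip.state()["contact_force"])
manip.move_linear(np.r_[S,.10],.06); print(manip.state()["contact_force"])
manip.move_linear(np.r_[S,.175],.1); s=manip.state(); print(s["contact_force"],s["gripper_width"],s["clock"])
cv2.imwrite("pics/side3.png",cams.capture("side")["image"])
E
```

```text
floor z rel table 0.005018305053782202 plate 0.016044841939902188
0.05936993080869833 24.991430892496282 [-0.93969298  0.78158366  0.94366384] [ 0.50897435 -0.17874743  0.05035142]
[-0.44035978 -0.44026074 -2.57996604]
[ 0.23813851  0.55253026 -4.20222226]
[-0.77712276 -0.13672473 -2.89872865] 0.05985196655352438 19.15
```

View pics/side3.png

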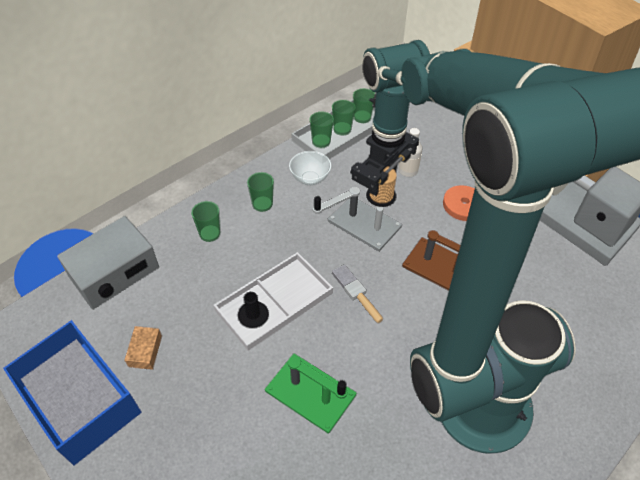

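The spool is held upright at (382,188), clear of the spindle tip at (379,210), and the keeper is still at its stop (318,204). Now I'll set it in the empty half at about (300,285).

```bash
python3 - <<'E'
from h import *
E=np.array([.5137,.105]); r=down(np.radians(-3.06))
manip.move_linear(np.r_[E,.175],.15,r)
manip.move_linear(np.r_[E,.055],.1)
manip.move_linear(np.r_[E,.047],.03); manip.dwell(.2)
f0=np.mean([(manip.dwell(.05),manip.state()["contact_force"][2])[1] for _ in range(4)])
z=.047
while z>.037:
    z-=.001; manip.move_linear(np.r_[E,z],.01); manip.dwell(.1)
    d=np.mean([(manip.dwell(.03),manip.state()["contact_force"][2])[1] for _ in range(3)])-f0; print("%.3f %.1f"%(z,d),end="; ")
    if d>2: break
s=manip.state(); print(s["clock"],s["tool_pos"])
manip.set_gripper(.075); manip.dwell(.2)
manip.move_linear(np.r_[E,.2],.12)
manip.move_pose([.3,-.5,.25],down(0))
s=manip.state(); print(s["clock"])
C={n:cams.capture(n) for n in ("top","side")}
for n in C: cv2.imwrite(f"pics/{n}4.png",C[n]["image"])
a=np.hstack([cv2.resize(C["top"]["image"][180:300,200:325],None,fx=3.2,fy=4,interpolation=2),cv2.resize(C["side"]["image"][220:360,205:345],(400,480))])
cv2.imwrite("pics/crop4.png",a)
P=cloud(C["top"]); m=(P[...,2]>.06)&(P[...,2]<.1)&(np.hypot(P[...,0]-E[0],P[...,1]-E[1])<.05); print(m.sum(),np.nanmedian(P[m],0))
m=(P[...,2]>.118)&(P[...,2]<.16)&(np.hypot(P[...,0]-.605,P[...,1]+.053)<.045);print("knob",P[m].mean(0))
b=cv2.imread("pics/top0.png"); d=cv2.absdiff(b,C["top"]["image"]).max(2); print([cv2.boundingRect(k) for k in cv2.findContours(np.uint8(d>45),0,1)[0] if cv2.contourArea(k)>15])
E
```

```text
0.046 0.7; 0.045 0.4; 0.044 -0.2; 0.043 -0.4; 0.042 0.5; 0.041 4.9; 26.1083 [0.51400307 0.10507479 0.04138363]
30.5
423 [0.51303854 0.10538719 0.07873122]
knob [ 0.60455577 -0.05296926  0.13813524]
[(335, 470, 26, 10), (313, 470, 21, 10), (304, 459, 21, 11), (629, 445, 11, 29), (346, 439, 137, 41), (263, 420, 42, 60), (300, 418, 16, 34), (312, 417, 16, 22), (285, 414, 23, 10), (311, 405, 35, 11), (632, 404, 8, 13), (303, 401, 21, 7), (267, 395, 28, 25), (633, 389, 7, 5), (513, 388, 125, 92), (304, 387, 43, 15), (614, 379, 21, 10), (607, 341, 29, 36), (548, 317, 92, 45), (406, 252, 9, 7), (397, 239, 5, 9), (387, 229, 16, 29), (275, 229, 29, 30), (350, 196, 6, 8)]
```

View pics/crop4.png

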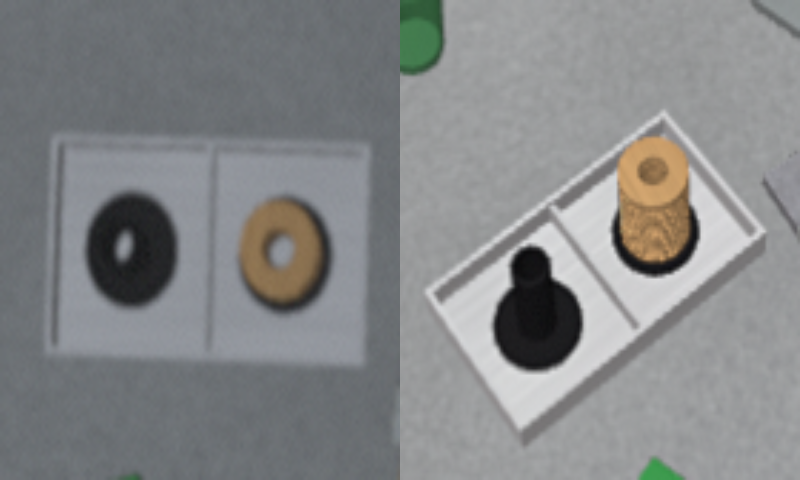

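View pics/top4.png

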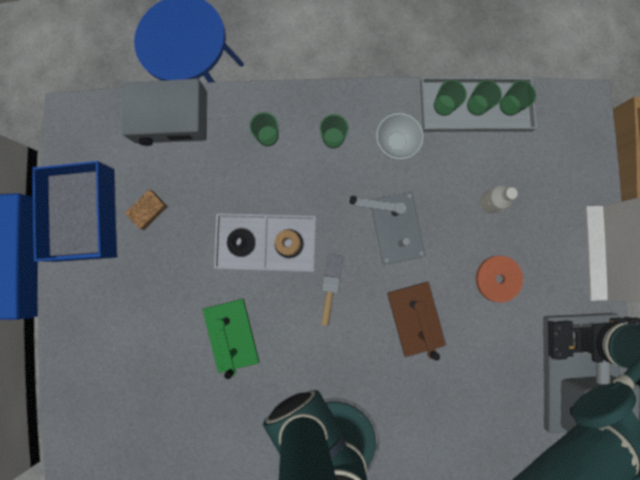

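The spool stands upright, centred in the empty half at (288,243). The core is undisturbed at (241,242), and the keeper is at its stop with the knob at (352,200). The gripper at (580,340) is parked near the grinder, so I'll lift it clear, check contact forces and hand in.

```bash
python3 - <<'E'
from h import *
print(manip.state()["contact_force"])
p=manip.state()["tool_pos"]; manip.move_linear(p+[0,0,.1],.15); manip.dwell(.3)
s=manip.state(); print(s["contact_force"],s["clock"])
print(order.close_job())
E
```

```text
[ 0.0035589  -0.76258747 -0.29525179]
[-0.71099076 -0.29233252 -0.45520389] 31.7167
the job is handed in; nothing more can be done
None
```

The keeper bar is at its stop, the wound spool stands upright in the empty half of the tray, nothing else on the bench looks moved in the final pictures, and the job was handed in at 31.7 s; no verdict was shown.

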